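# Zero the measuring wheel, kickstand down, hold its frame upright

### The job

Get the measuring wheel ready for its handle to be fitted: first turn the red reset knob on its footage counter anticlockwise back to the zero stop, then flip the orange-tipped kickstand over the top so that it drops all the way down on the other side. Last, bring the leaning frame upright by its crossbar and finish while still holding it upright, since it tips back as soon as it is let go. Leave the tin, the bolt and the tape measure where they stand.

Things in the scene. Friction and masses are not known exactly. Their poses are not given: they have to be found in the camera images.
- wheel_stand: bench stand of a distance-measuring wheel, fixed to the table: grey base plate 12 mm thick, x from -80 to 80, y from -175 to 60 mm in its own frame; origin at table height under the hub. z up; x points to the side to which the frame leans, away from the kickstand. A thin back rest stands at x 60 mm, y 0, 139 mm tall
- wheel_centre (a point): centre of the fixed yellow wheel with black tyre, 140 mm across and 18 mm wide, axle along the stand's y, 45 mm to the -y side of the hub; its top is 160 mm above the table
- reset_knob_grip (a point): point to grip on the red bar of the counter's reset knob, on its vertical axis, 137 mm above the table. The bar is 38 mm long, 14 mm thick; it ends 7 mm above and 25 mm below this point. x of this point runs along the bar and turns with it. The black counter housing under it is 64 x 58 mm, 100 mm tall, at x 0, y -142 mm of the stand. Slight friction (0.03 N m)
- reset_knob (a joint): angle of the reset knob in rad, 0 at its zero stop, growing clockwise seen from above (to 1.7); turn it anticlockwise back to the stop to zero the counter
- kickstand_tip (a point): middle of the orange end of the kickstand, 18 mm thick, 108 mm from its pivot; the leg (10 mm steel rod) runs from here to point kickstand_pivot and goes on 9 mm past this point
- kickstand_pivot (a point): pivot of the kickstand, 50 mm in front (-x) of the frame and 35 mm from the hub along the frame; the leg swings in the plane across the frame, about the frame's x axis
- kickstand (a joint): angle of the kickstand in rad. 0: stowed, pointing up along the frame and leaning 0.3 rad past top centre to the stand's -y (wheel) side, where its weight keeps it. Growing over the top (0.3 is top centre) towards the stand's +y side, and on down; from a little past top centre it falls by its own weight to its stop at 3.14, foot down on the +y side. Short of top centre it falls back. Light: under 0.5 N at the tip
- hub (a point): axis about which the frame leans: a point 90 mm above the table, the axis running along the y axis of body wheel_stand
- crossbar (a point): centre of the frame stub's round crossbar, 165 mm from the hub along the frame; the bar is 104 mm long, parallel to the hub axis, bare aluminium 20 mm in diameter over the middle 68 mm, with black end sleeves; a tube 18 mm in diameter runs from its middle towards the hub. The point leans with the frame
- frame_stub (a joint): lean of the blue and aluminium frame stub in rad: 0 upright, 0.5 leaning back (towards the stand's +x) on its rest, -0.05 a stop just past upright. Spring and weight tip it back onto the rest whenever it is let go; holding it upright takes about 2 N at the crossbar
- grease_tin_mid (a point): middle of a red round tin with grey lid, 64 mm across, 47 mm tall, standing loose beside the stand: leave alone
- big_bolt_mid (a point): middle of a rusty bolt 28 x 32 mm, 87 mm tall, standing loose on its head near the counter: leave alone
- tape_measure_mid (a point): middle of a dark tape measure 61 x 84 mm, 58 mm tall, standing loose in front of the stand: leave alone

How it is judged (in metres and radians):
On the way, in this order (a step that is already met when the one before it is completed fails the run):
1. the reset knob is back at its zero stop, the kickstand still stowed (value of joint reset_knob below 0.09 rad and value of joint kickstand below 0.5 rad), for 0.2 s.
2. the kickstand lies down on its stop, the frame not yet upright (value of joint kickstand above 3 rad and value of joint frame_stub above 0.15 rad), for 0.2 s.
3. the frame is held upright by the gripper (value of joint frame_stub between -0.09 and 0.09 rad and contact force between the fingers and frame_stub above 0.8 N), for 0.5 s.
At the end, for the whole second after the job is handed in: The reset knob is within 0.09 rad of its zero stop, the kickstand past 3.0 rad (on its down stop at 3.14), and the frame stands within 0.09 rad of upright and at rest, held there by the fingers (contact over 0.8 N); the tin, the bolt and the tape measure are within 30 mm of where they stood (all of step 3 and value of joint reset_knob below 0.09 rad and value of joint kickstand above 3 rad and velocity of joint frame_stub between -0.1 and 0.1 rad/s and distance of each of grease_tin_mid, big_bolt_mid, tape_measure_mid from where it was at the start of the episode below 0.03 m); the arm keeps its last pose, push and grip.
It fails at once if the tin, the bolt or the tape measure is shifted by more than 30 mm (not (distance of each of grease_tin_mid, big_bolt_mid, tape_measure_mid from where it was at the start of the episode below 0.03 m)).
It also fails if it takes over 58 s, if anything falls off the work surface, if the arm or the gripper's body presses on something with over 40 N, if the wrist force passes 120 N, or if a joint passes its speed limit or range.

### The arm

A 6-joint arm with a two-finger parallel gripper is mounted at the origin on a cart in front of the work surface, level with it; the furniture and walls round the work are solid. World frame = base frame: x ahead of the robot, y to its left, z up, the work surface at z = 0. Lengths are in mm, angles in rad, forces in N, time in s.
With the tool pointing down it reaches from about 350 to 975 mm from the base axis. Payload 7.1 kg.
Tool frame: the origin (TCP) lies at the centre of the arm's flange, where the gripper is bolted on; the fingertips stand 182 mm ahead of it and the grasp point (between the pads) lies 163 mm ahead of it; z points along the fingers, y is the line along which they close (so a half turn about z gives the same grasp; the last joint's range is limited). The gripper opens to 88 mm and grips with 3 to 60 N. Pads are 20 mm wide; open, the fingers measure 115 mm over their backs; the gripper's body (75 mm by 178 mm) begins 61 mm behind the grasp point.
Start: joints at [-1.235, 0.423, 1.63, -0, 1.089, -0.019], TCP at [217.144, -586.05, 404.675] pointing down, gripper open.
Joint ranges: [-3, 3], [-0.9, 2.11], [0.09, 2.58], [-1.31, 4.45], [0.11, 2.69], [-2.54, 2.54]. Speed limits (rad/s): [2.39, 2.39, 3.01, 3.14, 3.14, 3.14].

### API

Orientations are given as a rotation vector (axis times angle).
In Python, from workcell import readout, get_image, ctrl gives the robot as it stands.
- The arm moves only by the tool step_arm, never from a script. Its argument "targets" is a list that holds one entry, the list of rows, each a list of 7 numbers: the shift along the world's x, y, z as a fraction of full scale, then the turn, a rotation vector about the world's x, y, z as a fraction of full scale, then the opening, from 0 (shut) to 1 (fully open). In form: [[[dx, dy, dz, wx, wy, wz, claw], ...]]. A call has exactly 5 rows; each row shifts and turns the commanded pose from where the row before left it; what a row does not reach is not made up. Full scale, the value 1, is 0.05 m for a shift and 4 degrees for a turn. A row lasts 1/8 s, in which the tool goes at most 62.5 mm and 10.7 degrees, less where a joint would pass 70% of its speed; a pose out of reach is approached as far as the arm can. A call with a number of a shift or a turn outside -1 to 1 is refused whole. A call with a gripper value outside its range is refused whole. The fingers move at their own pace and stop on an object; the grip force is fixed at half the most. Time passes only in rows, so rows that do not move let the fingers close, or fill a call up. It gives the time, the measured TCP pose, the force, the opening and the grip force at its end, in the units of the state.
- readout.get_obs(): the state, without advancing time (a new reading comes with each control period).
- get_image(name): name is "scene" or "top" or "wrist"; returns a dict with "pixels" (480x640x3 uint8, red, green, blue), "intrinsics" (3x3 intrinsics, pixels), "extrinsics" (4x4, takes a point from world to camera coordinates). Camera axes: x right, y down, z forward; pixel columns grow to the right and rows downward; lengths in mm; the calibration is good to about 2 mm. The wrist camera is an equidistant fisheye: a pixel r from the principal point sees the ray r / f radians off the axis. A picture is of the moment at which its call begins. There is no depth.
- ctrl.close_job(): hands the job in; it is judged then, once.
The state is a dict: "t": time; "qpos": joint angles; "qvel": joint speeds; "joint_torque": joint torques, N m; "ee_pos": TCP position; "orientation": TCP orientation; "ft_force": force on the tool from outside, world axes, zero at the start; "moment": the same for the moment, N m; "width": finger opening in mm; "grasp_force": force on a finger pad.
Only numpy, scipy, OpenCV 4.12 (cv2) and the standard library are available. Lean on these libraries where they do the work, as an engineer would, in place of code of your own. Each camera call takes 0.05 s, during which the arm holds its last target. There are 200 camera calls.

## Working session

There is one attempt and no reset: what is moved stays moved. The work goes in short steps, Python scripts to look and compute and a tool call to move; the robot and the scene stay as the last step left them, time stands still between calls to the robot, and variables do not carry over. Pictures are saved under pics/ and viewed, at most 10 in all, crops included, and the job is handed in when it is done.

Besides the shell and the picture viewer there is one more tool, called after ">>>" as name([rows], argument=value, ...), one row to a line, values as JSON. step_arm: Moves the arm, as the interface text tells. Shift numbers are shares of 0.05 m and turn numbers shares of 4 degrees, none past 1 either way. Its arguments: {"type":"object","properties":{"targets":{"type":"array"}},"required":["targets"]}

```bash
mkdir -p pics; ls
cat > h.py <<'E'
import numpy as np, cv2
from workcell import readout, get_image, ctrl
def snap(n,f=None):
    d=get_image(n)
    if f: cv2.imwrite('pics/'+f,cv2.cvtColor(d['pixels'],cv2.COLOR_RGB2BGR))
    return d
def ray(d,u,v):
    K=np.array(d['intrinsics']);E=np.array(d['extrinsics']);R=E[:3,:3];c=-R.T@E[:3,3]
    r=R.T@np.linalg.inv(K)@[u,v,1];return c,r/np.linalg.norm(r)
def onz(d,u,v,z):
    c,r=ray(d,u,v);return c+r*(z-c[2])/r[2]
def tri(a,pa,b,pb):
    c1,r1=ray(a,*pa);c2,r2=ray(b,*pb)
    s=np.linalg.lstsq(np.c_[r1,-r2],c2-c1,rcond=None)[0]
    p,q=c1+s[0]*r1,c2+s[1]*r2
    return (p+q)/2,np.linalg.norm(p-q)
def proj(d,P):
    K=np.array(d['intrinsics']);E=np.array(d['extrinsics']);q=K@(E[:3,:3]@P+E[:3,3]);return q[:2]/q[2]
E
python3 - <<'E'
from h import *
import pickle
D={n:snap(n,n+'0.png') for n in('scene','top')}
pickle.dump(D,open('d0.pkl','wb'))
for n,d in D.items(): print(n,np.round(ray(d,320,240),2), np.round(d['intrinsics'],0).tolist())
print(readout.get_obs())
E
```

```text
pics
scene [[ 1.5413e+02  7.0271e+02  7.5572e+02]
 [ 3.7000e-01 -6.8000e-01 -6.3000e-01]] [[542.0, 0.0, 319.0], [0.0, 542.0, 237.0], [0.0, 0.0, 1.0]]
top [[ 4.34610e+02  3.41500e+01  1.06976e+03]
 [ 4.00000e-02 -1.00000e-02 -1.00000e+00]] [[518.0, 0.0, 327.0], [0.0, 518.0, 233.0], [0.0, 0.0, 1.0]]
{'t': 0.1, 'qpos': array([-1.23501228e+00,  4.23767651e-01,  1.63060041e+00, -8.46776968e-06,
        1.08861473e+00, -1.89936387e-02]), 'qvel': array([ 0.0006936 , -0.00264455, -0.00370292, -0.00026965,  0.00010781,
       -0.0003275 ]), 'joint_torque': array([ 2.34262870e-04, -5.45610809e+01, -2.74326718e+01,  6.45875372e-02,
        1.88276125e-02, -4.12520569e-05]), 'ee_pos': array([ 217.05807151, -585.83077824,  403.98241745]), 'orientation': array([-3.09094305e+00, -5.54129472e-01,  3.55909325e-04]), 'ft_force': array([0.48412039, 0.45083737, 0.21511044]), 'moment': array([-0.00722414, -0.02384598,  0.04872936]), 'grasp_force': 0.0, 'width': 87.84637033339611}
```

View pics/scene0.png

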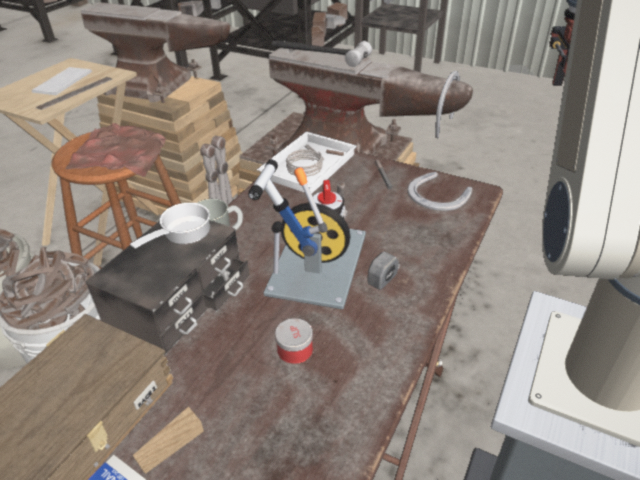

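View pics/top0.png

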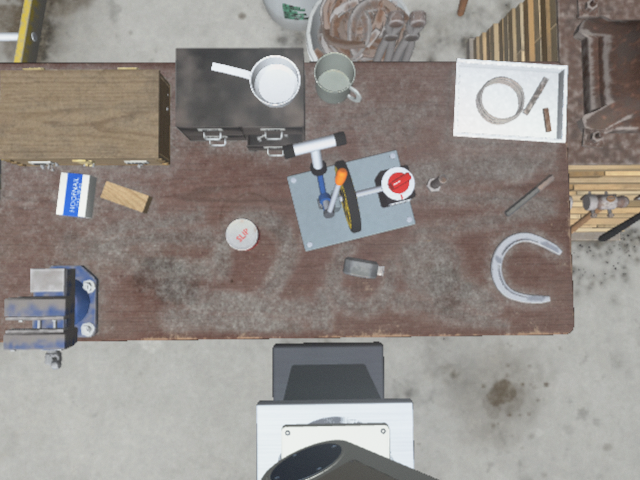

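Scene: leaning frame at (262,190)–(315,240), with the kickstand tip orange at (300,176) and the knob red at (327,187). Top: plate corners are about (289,178), (399,150), (413,223), (306,250), with the knob at (398,183). The crossbar is at about (315,144), orange tip (341,173), bolt (434,184), tape (363,268) and tin (242,235).

Run:
```python
from h import *
import pickle
D=pickle.load(open('d0.pkl','rb'))
t=D['top']['pixels'];s=D['scene']['pixels']
a=cv2.resize(t[120:280,270:450],None,fx=4,fy=4,interpolation=cv2.INTER_CUBIC)[:600]
cv2.imwrite('pics/tc.png',a[:,:,::-1])
b=cv2.resize(s[145:305,235:405],None,fx=4,fy=4,interpolation=cv2.INTER_CUBIC)[:600]
cv2.imwrite('pics/sc.png',b[:,:,::-1])
# orange / red masks
for n,d in D.items():
    h=cv2.cvtColor(d['pixels'],cv2.COLOR_RGB2HSV)
    for nm,lo,hi in(('orange',(8,170,150),(17,255,255)),('red',(175,170,90),(180,255,255)),('red0',(0,170,90),(5,255,255)),('yellow',(20,150,120),(32,255,255))):
        m=cv2.inRange(h,lo,hi);k,l,st,c=cv2.connectedComponentsWithStats(m)
        print(n,nm,[(st[i].tolist(),c[i].round(1).tolist()) for i in range(1,k) if st[i,4]>15 and 220<c[i][0]<460 and 120<c[i][1]<380])
```

```text
scene orange [([296, 171, 6, 13, 16], [298.0, 176.4])]
scene red []
scene red0 [([319, 181, 16, 22, 162], [326.2, 194.9])]
scene yellow [([296, 211, 17, 15, 138], [303.7, 216.9]), ([285, 226, 16, 28, 170], [291.2, 239.8]), ([324, 228, 20, 32, 253], [336.1, 244.8])]
top orange [([336, 170, 11, 15, 119], [340.5, 176.8])]
top red []
top red0 [([390, 173, 12, 8, 40], [395.0, 176.0]), ([393, 174, 18, 14, 71], [403.0, 179.7]), ([394, 182, 14, 11, 61], [401.9, 187.9])]
top yellow []
```

View pics/tc.png

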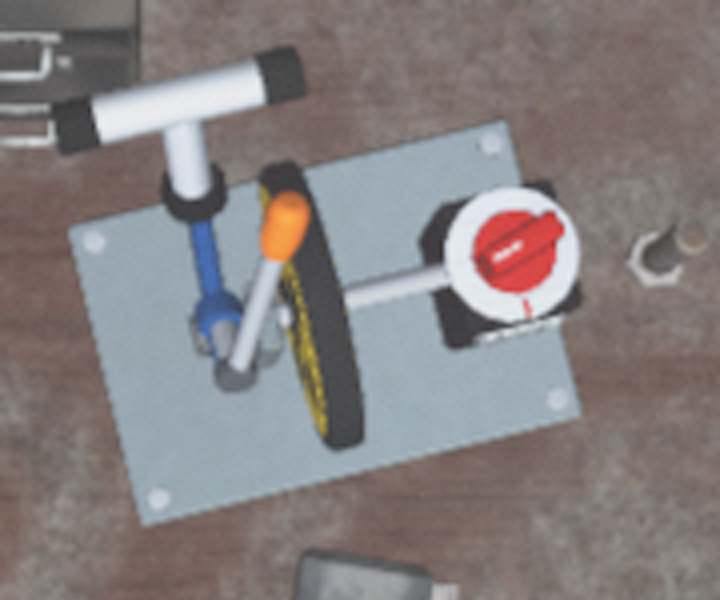

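View pics/sc.png

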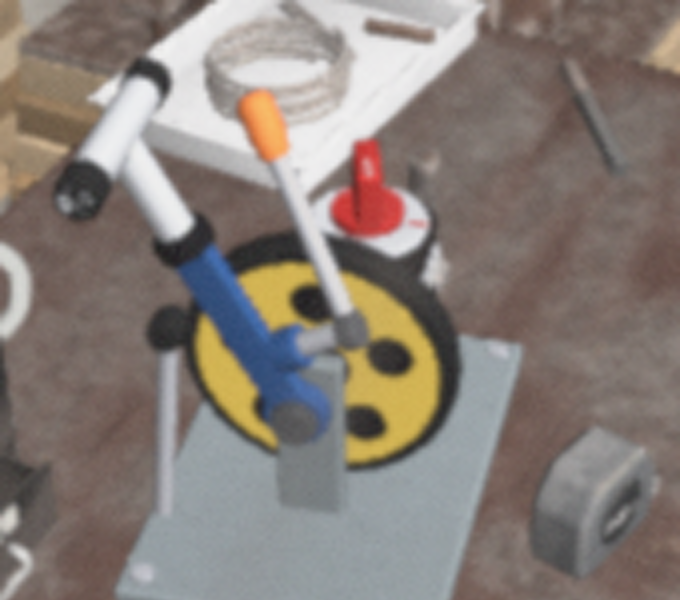

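```bash
cat > geo.py <<'E'
from h import *
import pickle
D=pickle.load(open('d0.pkl','rb'));T=D['top'];S=D['scene']
tc=lambda u,v:(270+u/4,120+v/4)
sc=lambda u,v:(235+u/4,145+v/4)
C=np.array([onz(T,*tc(*p),12)[:2] for p in((68,227),(507,120),(580,412),(143,525))])
B=np.array([(80,60),(80,-175),(-80,-175),(-80,60)],float)
H=B-B.mean(0);G=C-C.mean(0)
th=np.arctan2((H[:,0]*G[:,1]-H[:,1]*G[:,0]).sum(),(H*G).sum())
R=np.array([[np.cos(th),-np.sin(th)],[np.sin(th),np.cos(th)]])
o=C.mean(0)-R@B.mean(0)
def W(x,y,z): return np.r_[o+R@[x,y],z]
def L(P): return np.r_[R.T@(np.array(P)[:2]-o),P[2]]
E
python3 - <<'E'
from geo import *
print('th',th,'o',o,'res',(C-(o+B@R.T)).round(1).tolist())
for n,a,b in(('tip',(290,228),(264,125)),('cross',(180,100),(113,138))):
    P,e=tri(T,tc(*a),S,sc(*b));print(n,P.round(1),e.round(1),'stand',L(P).round(1))
k0=onz(T,*tc(485,268),144);k1=onz(T,*tc(555,222),144)
print('knob expect',W(0,-142,137),'seen',((k0+k1)/2),'len',np.linalg.norm(k1-k0),'ang stand',np.degrees(np.arctan2(*(L(k1)-L(k0))[[1,0]])), 'world',np.degrees(np.arctan2(*(k1-k0)[[1,0]])))
m=onz(T,*tc(527,308),120);print('mark',L(m))
print('bolt top',onz(T,*tc(692,240),87),'tape',onz(T,363,268,58),'tin',onz(T,242,235,47))
o=readout.get_obs()
from scipy.spatial.transform import Rotation as Ro
M=Ro.from_rotvec(o['orientation']).as_matrix();print(M.round(3))
# axis check
for l in(0,.4,.5):
  print(l,proj(T,W(165*np.sin(l),0,90+165*np.cos(l))),W(165*np.sin(l),0,90+165*np.cos(l)),proj(S,W(165*np.sin(l),0,90+165*np.cos(l))))
print(tc(180,100),sc(113,138))
E
```

```text
th 0.23703232081882017 o [547.5104774   18.40234658] res [[-1.0, -1.3], [-1.9, -0.1], [1.8, 2.5], [1.1, -1.1]]
tip [573.3  -8.9 228.5] 0.1 stand [ 18.6 -32.6 228.5]
cross [625.3  35.5 232.6] 0.6 stand [ 79.6  -1.6 232.6]
knob expect [ 580.85477035 -119.62720869  137.        ] seen [ 578.72576965 -117.04979943  144.        ] len 38.16123675818793 ang stand -70.74226945325321 world -57.16131786214392
mark [ -27.93491781 -139.41711711  120.        ]
bolt top [ 589.43466741 -209.19116615   87.        ] tape [422.04843752 -55.59726258  58.        ] tin [489.24281904 181.44571416  47.        ]
[[ 0.938  0.347 -0.   ]
 [ 0.347 -0.938  0.001]
 [ 0.    -0.001 -1.   ]]
0 [326.28189791 190.49088895] [547.5104774   18.40234658 255.        ] [305.80670375 174.48653103]
0.4 [316.41300507 153.22375235] [609.96790486  33.49041054 241.97506401] [270.66097787 176.49563122]
0.5 [314.19981805 145.39172239] [624.40384     36.97775098 234.80112271] [262.95113955 178.94298978]
(315.0, 145.0) (263.25, 179.5)
```

>>> step_arm([
  [[0.29,0.374,0,0,0,1,1],[0.29,0.374,0,0,0,1,1],[0.29,0.374,0,0,0,1,1],[0.29,0.374,0,0,0,1,1],[0.29,0.374,0,0,0,1,1]],
])

```text
t: 0.72
ee_pos: [290.8, -490.9, 404.8]
orientation: [2.946, 1.091, 0.0]
ft_force: [0.3, 0.4, -0.5]
width: 87.7
grasp_force: 0.0
```

>>> step_arm([
  [[0.29,0.374,0,0,0,1,1],[0.29,0.374,0,0,0,1,1],[0.29,0.374,0,0,0,1,1],[0.29,0.374,0,0,0,1,1],[0.29,0.374,0,0,0,1,1]],
])

```text
t: 1.35
ee_pos: [363.1, -397.4, 404.8]
orientation: [2.712, 1.586, 0.0]
ft_force: [-0.2, 0.6, -0.2]
width: 87.5
grasp_force: 0.0
```

>>> step_arm([
  [[0.29,0.374,0,0,0,1,1],[0.29,0.374,0,0,0,1,1],[0.29,0.374,0,0,0,1,1],[0.29,0.374,0,0,0,1,1],[0.29,0.374,0,0,0,1,1]],
])

```text
t: 1.98
ee_pos: [435.3, -303.8, 404.9]
orientation: [2.395, 2.033, 0.0]
ft_force: [0.4, 0.1, 0.7]
width: 87.6
grasp_force: 0.0
```

>>> step_arm([
  [[0.29,0.374,0,0,0,1,1],[0.29,0.374,0,0,0,1,1],[0.29,0.374,0,0,0,1,1],[0.29,0.374,0,0,0,1,1],[0.29,0.374,0,0,0,1,1]],
])

```text
t: 2.6
ee_pos: [507.6, -210.2, 404.8]
orientation: [2.006, 2.418, 0.0]
ft_force: [-0.3, 0.1, 0.1]
width: 87.8
grasp_force: 0.0
```

>>> step_arm([
  [[0.29,0.374,0,0,0,1,1],[0.29,0.374,0,0,0,1,1],[0.29,0.374,0,0,0,1,1],[0.29,0.374,0,0,0,1,1],[0.29,0.374,0,0,0,1,1]],
])

```text
t: 3.22
ee_pos: [580.0, -116.8, 404.8]
orientation: [1.556, 2.729, 0.0]
ft_force: [0.0, 0.0, 0.2]
width: 87.6
grasp_force: 0.0
```

>>> step_arm([
  [[0,-0.03,-0.42,0,0,0.55,1],[0,0,-0.42,0,0,0,1],[0,0,-0.42,0,0,0,1],[0,0,-0.42,0,0,0,1],[0,0,-0.42,0,0,0,1]],
])

```text
t: 3.85
ee_pos: [579.8, -119.1, 299.1]
orientation: [1.507, 2.757, 0.0]
ft_force: [-0.1, -1.0, -0.4]
width: 87.7
grasp_force: 0.0
```

>>> step_arm([
  [[0,0,0,0,0,0,0],[0,0,0,0,0,0,0],[0,0,0,0,0,0,0],[0,0,0,0,0,0,0],[0,0,0,0,0,0,0]],
])

```text
t: 4.47
ee_pos: [579.7, -120.1, 300.1]
orientation: [1.51, 2.754, 0.0]
ft_force: [0.9, 0.9, -0.3]
width: 41.1
grasp_force: 0.0
```

Run:
```python
from h import *
o=readout.get_obs();print({k:np.round(o[k],2) for k in('ee_pos','ft_force','moment','width','grasp_force','qpos')})
```

```text
{'ee_pos': array([ 579.73, -120.09,  300.13]), 'ft_force': array([ 0.93,  0.89, -0.26]), 'moment': array([-0.  , -0.11, -0.01]), 'width': np.float64(41.12), 'grasp_force': np.float64(0.0), 'qpos': array([-0.22,  0.51,  1.77,  0.  ,  0.86, -0.79])}
```

>>> step_arm([
  [[0,0.02,0,0,0,0,0],[0,0,0,0,0,0,0],[0,0,0,0,0,0,0],[0,0,0,0,0,0,0],[0,0,0,0,0,0,0]],
])

```text
t: 5.1
ee_pos: [580.6, -118.2, 299.8]
orientation: [1.51, 2.753, 0.004]
ft_force: [5.6, 6.1, -2.7]
width: 13.8
grasp_force: 30.0
```

Run:
```python
from h import *
o=readout.get_obs();print({k:np.round(o[k],2) for k in('ee_pos','ft_force','moment','width','grasp_force','qpos')})
```

```text
{'ee_pos': array([ 580.57, -118.22,  299.77]), 'ft_force': array([ 5.62,  6.06, -2.74]), 'moment': array([ 0.94, -0.97, -0.05]), 'width': np.float64(13.82), 'grasp_force': np.float64(29.99), 'qpos': array([-0.22,  0.51,  1.77,  0.  ,  0.86, -0.79])}
```

>>> step_arm([
  [[0.01,0.01,0,0,0,1,0],[0,0,0,0,0,1,0],[0,0,0,0,0,1,0],[0,0,0,0,0,1,0],[0,0,0,0,0,1,0]],
])

```text
t: 5.72
ee_pos: [580.3, -118.5, 299.7]
orientation: [1.005, 2.976, -0.0]
ft_force: [-0.6, -1.1, 0.7]
width: 13.8
grasp_force: 30.0
```

>>> step_arm([
  [[0,0,0,0,0,1,0],[0,0,0,0,0,1,0],[0,0,0,0,0,1,0],[0,0,0,0,0,1,0],[0,0,0,0,0,1,0]],
])

```text
t: 6.35
ee_pos: [580.0, -119.2, 299.7]
orientation: [-0.473, -3.106, 0.002]
ft_force: [-1.1, -4.3, 0.4]
width: 13.9
grasp_force: 30.0
```

>>> step_arm([
  [[0,0,0,0,0,1,0],[0,0,0,0,0,1,0],[0,0,0,0,0,1,0],[0,0,0,0,0,1,0],[0,0,0,0,0,0,0]],
])

```text
t: 6.98
ee_pos: [579.9, -119.7, 299.7]
orientation: [-0.038, -3.141, 0.004]
ft_force: [-1.3, -8.3, 0.9]
width: 13.5
grasp_force: 30.0
```

Run:
```python
from h import *
o=readout.get_obs();print({k:np.round(o[k],2) for k in('ee_pos','ft_force','moment','width','grasp_force','qpos','orientation')})
```

```text
{'ee_pos': array([ 579.89, -119.75,  299.68]), 'ft_force': array([-1.31, -8.31,  0.94]), 'moment': array([-1.4 ,  0.16, -0.04]), 'width': np.float64(13.55), 'grasp_force': np.float64(29.99), 'qpos': array([-0.22,  0.51,  1.77, -0.  ,  0.86, -1.77]), 'orientation': array([-0.04, -3.14,  0.  ])}
```

>>> step_arm([
  [[0,-0.03,0,0,0,1,0],[0,0,0,0,0,1,0],[0,0,0,0,0,1,0],[0,0,0,0,0,1,0],[0,0,0,0,0,0.5,0]],
])

```text
t: 7.6
ee_pos: [579.9, -120.8, 299.7]
orientation: [0.451, -3.108, 0.001]
ft_force: [-3.1, -4.9, 3.9]
width: 14.3
grasp_force: 31.0
```

Run:
```python
from h import *
o=readout.get_obs();print({k:np.round(o[k],3) for k in('ee_pos','ft_force','moment','width','grasp_force','qpos','orientation')})
```

```text
{'ee_pos': array([ 579.896, -120.835,  299.723]), 'ft_force': array([-3.07 , -4.877,  3.902]), 'moment': array([-0.921,  0.206, -0.821]), 'width': np.float64(14.285), 'grasp_force': np.float64(31.001), 'qpos': array([-2.250e-01,  5.130e-01,  1.771e+00, -1.000e-03,  8.580e-01,
       -2.084e+00]), 'orientation': array([ 4.510e-01, -3.108e+00,  1.000e-03])}
```

>>> step_arm([
  [[0,0,0,0,0,-0.3,0],[0,0,0,0,0,0,1],[0,0,0,0,0,0,1],[0,0,0,0,0,0,1],[0,0,0,0,0,0,1]],
])

```text
t: 8.22
ee_pos: [580.2, -119.9, 299.6]
orientation: [0.419, -3.113, -0.0]
ft_force: [-0.0, -0.2, 0.2]
width: 50.7
grasp_force: 0.0
```

>>> step_arm([
  [[0,0,0.4,0,0,0,1],[0,0,0.4,0,0,0,1],[0,0,0.4,0,0,0,0],[0,0,0.4,0,0,0,0],[0,0,0.4,0,0,0,0]],
])

```text
t: 8.85
ee_pos: [580.1, -119.9, 400.3]
orientation: [-0.419, 3.113, 0.0]
ft_force: [0.7, 0.1, -0.3]
width: 47.4
grasp_force: 0.0
```

>>> step_arm([
  [[0,0,0,0,0,0,0],[0,0,0,0,0,0,0],[0,0,0,0,0,0,0],[0,0,0,0,0,0,0],[0,0,0,0,0,0,0]],
])

```text
t: 9.48
ee_pos: [580.1, -120.1, 399.3]
orientation: [0.419, -3.113, -0.0]
ft_force: [-0.6, -0.9, -0.5]
width: 0.7
grasp_force: 0.0
```

Run:
```python
from h import *
o=readout.get_obs();print({k:np.round(o[k],3) for k in('t','ee_pos','width')})
d=snap('top');a=cv2.resize(d['pixels'][130:260,270:450],None,fx=4,fy=4,interpolation=cv2.INTER_CUBIC)
s=snap('scene')['pixels'];b=cv2.resize(s[145:275,235:405],None,fx=3,fy=3)
cv2.imwrite('pics/k1.png',cv2.resize(s[120:300,200:440],None,fx=3,fy=3,interpolation=cv2.INTER_CUBIC)[:,:,::-1])
```

```text
{'t': np.float64(9.475), 'ee_pos': array([ 580.111, -120.054,  399.261]), 'width': np.float64(0.705)}
```

View pics/k1.png

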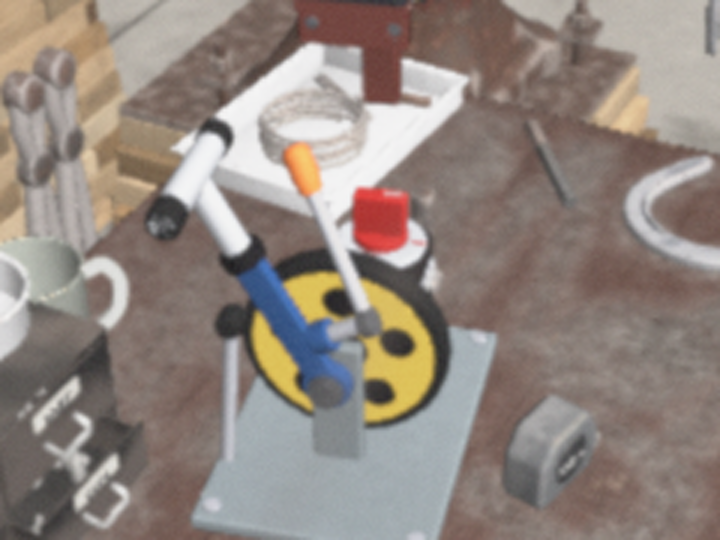

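The knob bar at crop (383,215) now points along the zero mark at (415,240), and the kickstand is still stowed. Now I'll sweep it over.

>>> step_arm([
  [[0.01,0.28,-0.02,0,0,0,0],[0.01,0.28,-0.02,0,0,0,0],[0.01,0.28,-0.02,0,0,0,0],[0,0.28,-0.02,0,0,0,0],[0,0.28,0,0,0,0,0]],
])

```text
t: 10.2
ee_pos: [581.6, -48.8, 395.6]
orientation: [0.42, -3.113, -0.0]
ft_force: [-0.0, 1.2, 0.3]
width: 0.6
grasp_force: 0.0
```

>>> step_arm([
  [[-0.05,0.2,0,0,0,0,0],[-0.05,0.2,0,0,0,0,0],[-0.05,0.2,0,0,0,0,0],[-0.05,0.2,0,0,0,0,0],[-0.05,0.2,0,0,0,0,0]],
])

```text
t: 10.82
ee_pos: [568.9, 0.5, 395.7]
orientation: [-0.419, 3.113, -0.0]
ft_force: [1.0, 0.3, 0.2]
width: 0.5
grasp_force: 0.0
```

>>> step_arm([
  [[-0.05,0.2,0,0,0,0,0],[-0.05,0.2,0,0,0,0,0],[-0.05,0.2,0,0,0,0,0],[-0.05,0.2,0,0,0,0,0],[-0.05,0.2,0,0,0,0,0]],
])

```text
t: 11.45
ee_pos: [556.5, 50.6, 395.7]
orientation: [-0.419, 3.113, -0.0]
ft_force: [0.3, 0.4, -1.0]
width: 0.1
grasp_force: 0.0
```

>>> step_arm([
  [[-0.05,0.2,0,0,0,0,0],[-0.05,0.2,0,0,0,0,0],[-0.05,0.2,0,0,0,0,0],[0,0,0,0,0,0,0],[0,0,0,0,0,0,0]],
])

```text
t: 12.08
ee_pos: [549.2, 79.9, 395.7]
orientation: [-0.419, 3.113, -0.0]
ft_force: [0.0, 0.2, 0.2]
width: 1.1
grasp_force: 0.0
```

Run:
```python
from h import *
s=snap('scene')['pixels']
cv2.imwrite('pics/k2.png',cv2.resize(s[120:300,200:440],None,fx=3,fy=3,interpolation=cv2.INTER_CUBIC)[:,:,::-1])
```

```text
(no output)
```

View pics/k2.png

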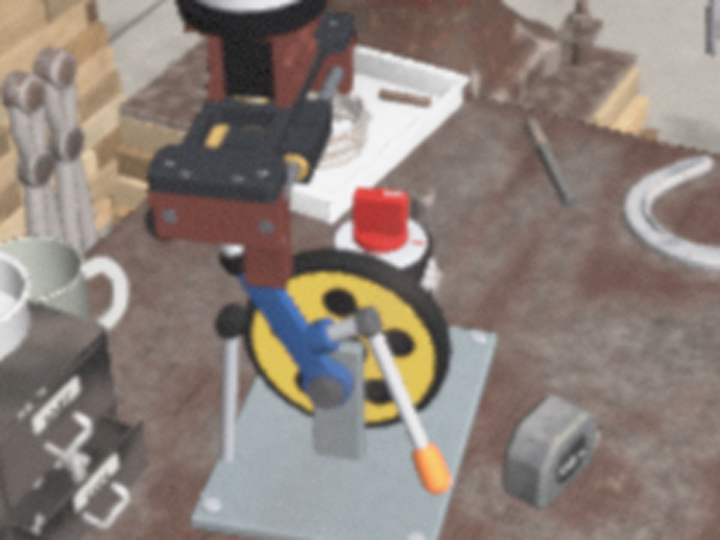

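The orange tip is now at crop (432,470), down on the +y side. Next is the crossbar.

>>> step_arm([
  [[0,0,0.24,0,0,-1,0],[0,0,0.24,0,0,-1,0],[0,0,0.24,0,0,-1,0],[0,0,0.24,0,0,-1,0],[0,0,0.24,0,0,-1,0]],
])

```text
t: 12.75
ee_pos: [549.2, 79.5, 456.1]
orientation: [0.133, 3.139, -0.0]
ft_force: [-0.6, 0.9, -0.1]
width: 0.4
grasp_force: 0.0
```

>>> step_arm([
  [[0.08,-0.025,0,0,0,-1,1],[0.08,-0.025,0,0,0,-1,1],[0.08,-0.025,0,0,0,-1,1],[0.08,-0.025,0,0,0,-1,1],[0.08,-0.025,0,0,0,-1,1]],
])

```text
t: 13.38
ee_pos: [569.3, 73.2, 455.6]
orientation: [-0.676, -3.068, 0.0]
ft_force: [-0.5, 0.3, -0.1]
width: 47.1
grasp_force: 0.0
```

>>> step_arm([
  [[0.08,-0.025,0,0,0,-1,1],[0.08,-0.025,0,0,0,-1,1],[0.08,-0.025,0,0,0,-1,1],[0.08,-0.025,0,0,0,-1,1],[0.08,-0.025,0,0,0,-1,1]],
])

```text
t: 14.0
ee_pos: [589.3, 67.0, 455.6]
orientation: [1.198, 2.904, -0.0]
ft_force: [0.4, 0.7, -0.1]
width: 87.7
grasp_force: 0.0
```

>>> step_arm([
  [[0.08,-0.025,0,0,0,-1,1],[0.08,-0.025,0,0,0,-1,1],[0.08,-0.025,0,0,0,-1,1],[0.08,-0.025,0,0,0,-1,1],[0.08,-0.025,0,0,0,-1,1]],
])

```text
t: 14.62
ee_pos: [609.3, 60.7, 455.6]
orientation: [-1.684, -2.652, 0.0]
ft_force: [-0.1, 0.7, -1.0]
width: 87.9
grasp_force: 0.0
```

>>> step_arm([
  [[0.06,-0.025,0,0,0,-1,1],[0.06,-0.025,0,0,0,-1,1],[0.06,-0.025,0,0,0,-1,1],[0,0,0,0,0,0,1],[0,0,0,0,0,0,1]],
])

```text
t: 15.25
ee_pos: [618.1, 57.2, 455.6]
orientation: [-1.947, -2.465, 0.0]
ft_force: [-0.8, 0.2, -0.4]
width: 87.9
grasp_force: 0.0
```

Run:
```python
from geo import *
o_=readout.get_obs();r=o_['orientation'];print(o_['ee_pos'].round(1),L(o_['ee_pos']).round(1),'tooly-13.6:',(np.degrees(2*np.arctan2(r[1],r[0])-th)-90)%360)
d=snap('top');print('tape',)
s=snap('scene');print('tip exp px',proj(s,W(-76.6,32,54)),'seen',200+432/3,120+470/3)
```

```text
[618.1  57.2 455.6] [ 77.7  21.2 455.6] tooly-13.6: 359.8041033863954
tape
tip exp px [344.21249261 279.3777643 ] seen 344.0 276.66666666666663
```

>>> step_arm([
  [[0,0,-0.23,0,0,0,1],[0,0,-0.23,0,0,0,1],[0,0,-0.23,0,0,0,1],[0,0,-0.23,0,0,0,1],[0,0,-0.23,0,0,0,1]],
])

```text
t: 15.98
ee_pos: [618.1, 57.4, 397.2]
orientation: [-1.948, -2.464, 0.0]
ft_force: [0.2, -0.4, 0.1]
width: 87.6
grasp_force: 0.0
```

>>> step_arm([
  [[0,0,0,0,0,0,0.32],[0,0,0,0,0,0,0.32],[0,0,0,0,0,0,0.32],[0,0,0,0,0,0,0.32],[0,0,0,0,0,0,0.32]],
])

```text
t: 16.6
ee_pos: [618.2, 57.5, 398.5]
orientation: [1.948, 2.464, 0.0]
ft_force: [0.5, 0.2, -0.1]
width: 41.3
grasp_force: 0.0
```

>>> step_arm([
  [[0,0,0,0,0,0,0.32],[-0.15,-0.036,0.06,0,0,0,0.32],[-0.15,-0.036,0.06,0,0,0,0.32],[-0.15,-0.036,0.06,0,0,0,0.32],[-0.15,-0.036,0.06,0,0,0,0.32]],
])

```text
t: 17.23
ee_pos: [587.5, 50.1, 410.6]
orientation: [1.949, 2.464, 0.0]
ft_force: [4.0, -0.1, 3.6]
width: 28.2
grasp_force: 1.7
```

>>> step_arm([
  [[-0.15,-0.037,0.05,0,0,0,0.32],[-0.15,-0.037,0.05,0,0,0,0.32],[-0.15,-0.037,0.03,0,0,0,0.32],[-0.15,-0.037,0.02,0,0,0,0.32],[-0.15,-0.037,0,0,0,0,0.32]],
])

```text
t: 17.85
ee_pos: [550.1, 40.8, 417.6]
orientation: [-1.949, -2.464, 0.0]
ft_force: [2.9, 0.7, 1.9]
width: 27.9
grasp_force: 1.2
```

>>> step_arm([
  [[-0.14,-0.037,0,0,0,0,0.2],[0,0,0,0,0,0,0],[0,0,0,0,0,0,0],[0,0,0,0,0,0,0],[0,0,0,0,0,0,0]],
])

```text
t: 18.48
ee_pos: [543.6, 39.2, 417.5]
orientation: [-1.948, -2.464, 0.001]
ft_force: [1.0, -0.1, 1.5]
width: 19.1
grasp_force: 30.0
```

Run:
```python
from geo import *
o_=readout.get_obs();print(L(o_['ee_pos']).round(1),o_['ft_force'].round(1),o_['width'],o_['grasp_force'])
s=snap('scene')
for l in(-.05,0,.1):print(l,proj(s,W(165*np.sin(l),52,90+165*np.cos(l))))
cv2.imwrite('pics/f.png',cv2.resize(s['pixels'][120:300,200:440],None,fx=3,fy=3,interpolation=cv2.INTER_CUBIC)[:,:,::-1])
```

```text
[  1.1  21.1 417.5] [ 1.  -0.1  1.5] 19.13870225238007 29.999817609786987
-0.05 [302.37567645 191.91019567]
0 [297.52941705 191.18398886]
0.1 [287.9379222  190.36448886]
```

View pics/f.png

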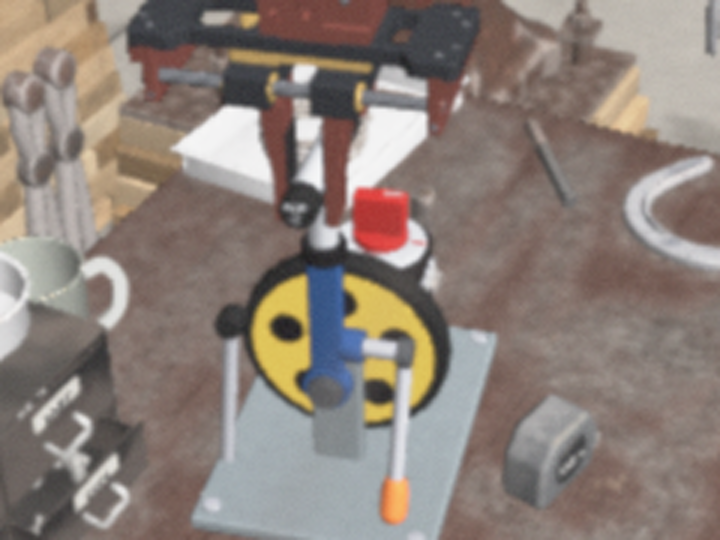

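The frame is upright and gripped. The bar end is at (299.7,189), against (297.5,191) expected at zero lean. The kickstand is down and the knob is at its mark. I'll let it settle, then hand in.

>>> step_arm([
  [[0,0,0,0,0,0,0],[0,0,0,0,0,0,0],[0,0,0,0,0,0,0],[0,0,0,0,0,0,0],[0,0,0,0,0,0,0]],
])

```text
t: 19.15
ee_pos: [543.6, 39.2, 417.5]
orientation: [-1.949, -2.464, 0.0]
ft_force: [1.5, 0.8, -1.5]
width: 19.7
grasp_force: 30.0
```

```bash
python3 -c "
from h import *
print(ctrl.close_job())"
```

```text
the job is handed in; nothing more can be done
None
```

I handed the job in at about 19 s with the knob turned back to its stop, the kickstand down on the +y side and the frame gripped upright; I didn't touch the tin, bolt or tape measure, and no verdict came back.

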